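# Calibrate the hardware counting scale

### The job

Calibrate the counting scale: lift the dark grey lid off its round clear guard by the knob, lay it aside flat on the bench, knob up, and with the pan still empty press the blue zero key and then the yellow calibrate key. Then fetch the brass weight from its cradle, stand it upright in the middle of the pan, let go of it and press the green confirm key. Press each key right down on its own and let it come back up; leave the red and white keys alone, set the lid and the weight down gently, and leave everything else on the bench where it is.

Things in the scene. Friction and masses are not known exactly. Their poses are not given: they have to be found in the camera images.
- scale: bench counting scale, fixed, pale grey housing 320 (x) x 220 (y) mm. Origin under its centre; its -x side is the front with the keys, +x the rear. Front key deck 45 mm above the bench, a sloping dark display behind it rising to about 72 mm, rear deck 70 mm high
- pan_centre (a point): centre of the top face of the round steel pan (110 mm across), 80 mm above the bench, 65 mm behind the scale's origin (its +x). Round it, on the same axis, stands the fixed clear guard: a tube of 132 mm inner and 140 mm outer diameter with its rim 137 mm above the bench (57 mm above the pan). The pan does not move under load
- lid: loose round dark grey lid, 146 mm across, 140 to 220 g, lying on the guard at the start. Origin at the centre of its underside, z up through the knob: a step 126 mm across (0 to 5 mm) that drops inside the guard, a disc 146 mm across (5 to 10 mm) that rests on the rim, and in the middle an aluminium knob 28 to 30 mm across from 22 to 40 mm on a thinner stem
- cradle: fixed wooden cradle, left or right of the scale. Origin under the centre of its board 125 (x) x 90 (y) x 8 mm, with edge strips along both long sides (14 mm high, 39 to 45 mm from the middle). A felt-lined V support runs along x in the middle, 50 mm long and 36 mm wide in all: narrower than the weight, so fingers pass down on both sides of the weight
- weight: loose brass weight, 500 g, 72 mm long. Origin at the centre of its flat base, x axis from base to knob: cylinder 38 mm across from 0 to 46 mm, thin neck, knob 28 mm across from 57 to 71 mm; centre of mass 31 mm from the base. At the start it lies level in the cradle, axis 40 mm above the bench; x points up when it stands. On the pan it rises 15 mm above the guard's rim
- red (a joint): travel of the red spring key, 0 up to 0.005 m right down; it takes 1.5 N to start and 5 N at the bottom
- red_key (a point): centre of the top of the red key, a square cap 26 x 26 mm, 55 mm above the bench; one of five keys in a row, 42 mm apart, along the scale's front: 84 mm to the left (+y of the scale)
- blue (a joint): travel of the blue spring key, 0 up to 0.005 m right down; it takes 1.5 N to start and 5 N at the bottom
- blue_key (a point): centre of the top of the blue key, a square cap 26 x 26 mm, 55 mm above the bench; one of five keys in a row, 42 mm apart, along the scale's front: 42 mm to the left
- yellow (a joint): travel of the yellow spring key, 0 up to 0.005 m right down; it takes 1.5 N to start and 5 N at the bottom
- yellow_key (a point): centre of the top of the yellow key, a square cap 26 x 26 mm, 55 mm above the bench; one of five keys in a row, 42 mm apart, along the scale's front: in the middle
- white (a joint): travel of the white spring key, 0 up to 0.005 m right down; it takes 1.5 N to start and 5 N at the bottom
- white_key (a point): centre of the top of the white key, a square cap 26 x 26 mm, 55 mm above the bench; one of five keys in a row, 42 mm apart, along the scale's front: 42 mm to the right (-y)
- green (a joint): travel of the green spring key, 0 up to 0.005 m right down; it takes 1.5 N to start and 5 N at the bottom
- green_key (a point): centre of the top of the green key, a square cap 26 x 26 mm, 55 mm above the bench; one of five keys in a row, 42 mm apart, along the scale's front: 84 mm to the right
- jar: bystander: amber glass glue jar with a metal cap, 66 mm across, 72 mm tall; origin under its centre
- stock_a: bystander: gold cardboard stock box with white labels, 75 x 62 x 50 mm tall; origin under its centre
- awl: bystander: awl with an orange handle, lying along its x axis, 160 mm long, about 30 mm thick; origin under its centre
- buckle: bystander: flat black plastic bag buckle, 79 x 56 x 10 mm; origin under its centre
- tape: bystander: roll of tan tape lying flat, 96 mm across, 20 mm tall; origin under its centre
- can: bystander: aluminium can with a paper label, 56 mm across, 95 mm tall; origin under its centre
Not all that is in view belongs to the job. What is shaped like the lid but turquoise is not meant.

How it is judged:
By the outcome, as a careful person would: the job done as asked, in the order asked, and still so for the second after the job is handed in, with the robot touching nothing.
It also fails if it takes over 72 s, if anything falls off the work surface, if the arm or the gripper's body presses on something with over 40 N, if the wrist force passes 120 N, or if a joint passes its speed limit or range.

### The arm

A 6-joint arm with a two-finger parallel gripper is mounted at the origin on the work surface. World frame = base frame: x ahead of the robot, y to its left, z up, the work surface at z = 0. Lengths are in mm, angles in rad, forces in N, time in s.
With the tool pointing down it reaches from about 350 to 975 mm from the base axis. Payload 7.1 kg.
Tool frame: the origin (TCP) lies at the very end of the fingers, on their centre line; the grasp point (between the pads) lies 19 mm behind it; x points along the fingers, y is the direction in which the jaws open and shut, and the axes are right-handed (so a half turn about x gives the same grasp; the last joint's range is limited). The gripper opens to 88 mm and grips with 3 to 60 N. Pads are 20 mm wide; open, the fingers measure 115 mm over their backs; the gripper's body (75 mm by 178 mm) begins 61 mm behind the grasp point.
Start: joints at [-1.143, 0.423, 1.63, -0, 1.089, -0.019], TCP at [270.066, -563.622, 222.675] pointing down, gripper open.
Joint ranges: [-3, 3], [-0.9, 2.11], [0.09, 2.58], [-1.31, 4.45], [0.11, 2.69], [-2.54, 2.54]. Speed limits (rad/s): [2.39, 2.39, 3.01, 3.14, 3.14, 3.14].

### API

Orientations are given as a rotation vector (axis times angle).
In Python, from workcell import ctrl gives the robot as it stands. The module is installed in compiled form; this text tells all that it offers.
- The arm moves only by the tool carry_out, never from a script. Its argument "commands" is a list of rows, each a list of 6 numbers: the shift along the tool's x, y, z in m, then the turn, a rotation vector about the tool's x, y, z in degrees. In form: [[tx, ty, tz, rx, ry, rz], ...]. A call has 1 to 8 rows; each row shifts and turns the pose as measured when the row begins, along the tool's axes as they then stand; what a row does not reach is not made up. A row lasts 1/8 s, in which the tool goes at most 62.5 mm and 10.7 degrees, less where a joint would pass 70% of its speed; a pose out of reach is approached as far as the arm can. A call with a gripper value outside its range is refused whole. "grip" is the closure, from 0 (fully open) to 1 (shut), set as the call begins (left out, the last holds). The fingers move at their own pace and stop on an object; the grip force is fixed at half the most. Time passes only in rows, so rows that do not move let the fingers close. It gives the time, the measured TCP pose, the force and the opening at its end, in the units of the state.
- ctrl.get_obs(): the state, without advancing time (a new reading comes with each control period).
- ctrl.get_image(name): name is "scene" or "top" or "wrist"; returns a dict with "pixels" (384x512x3 uint8, blue, green, red), "intrinsics" (3x3 intrinsics, pixels), "dist_coeffs" ([k1, k2, p1, p2, k3] as OpenCV has them; the pictures are not rectified), "rvec" (rotation vector, rad) and "tvec" (3), from world to camera coordinates, as OpenCV has them. Camera axes: x right, y down, z forward; pixel columns grow to the right and rows downward; lengths in mm; the calibration is good to about 2 mm. A picture is of the moment at which its call begins. There is no depth.
- ctrl.close_job(): hands the job in, once; it reports no verdict.
The state is a dict: "t": time; "qpos": joint angles; "qvel": joint speeds; "joint_torque": joint torques, N m; "ee_pos": TCP position; "orientation": TCP orientation; "ft_force": force on the tool from outside, world axes, zero at the start; "moment": the same for the moment, N m; "width": finger opening in mm.
Only numpy, scipy, OpenCV 4.12 (cv2) and the standard library are available. Lean on these libraries where they do the work, as an engineer would, in place of code of your own. Each camera call takes 0.05 s, during which the arm holds its last target. There are 200 camera calls.

## Working session

There is one attempt and no reset: what is moved stays moved. The work goes in short steps, Python scripts to look and compute and a tool call to move; the robot and the scene stay as the last step left them, time stands still between calls to the robot, and variables do not carry over. Pictures are saved under pics/ and viewed, about 8 in all and at most 12, crops included, and the job is handed in when it is done.

Besides the shell and the picture viewer there is one more tool, called after "Call:" as a command line: name --pt "numbers of a row" for each row, then --argument value for the rest. carry_out: Moves the arm, as the interface text tells. Its arguments: {"type":"object","properties":{"commands":{"type":"array"},"grip":{"type":"number"}},"required":["commands"]}

```bash
mkdir -p pics; cat > h.py <<'E'
import cv2, numpy as np
from scipy.spatial.transform import Rotation as R
from workcell import ctrl
def snap(name, fn=None):
    d=ctrl.get_image(name)
    if fn: cv2.imwrite('pics/'+fn,d['pixels'])
    return d
def ray(d,uv):
    p=cv2.undistortPoints(np.array([[uv]],float),d['intrinsics'],np.array(d['dist_coeffs'],float))[0,0]
    Rm=cv2.Rodrigues(np.array(d['rvec'],float))[0]; c=-Rm.T@np.array(d['tvec'],float).ravel()
    return c, Rm.T@np.array([p[0],p[1],1.])
def onz(d,uv,z):
    c,v=ray(d,uv); return c+v*(z-c[2])/v[2]
def st():
    o=ctrl.get_obs(); print({k:np.round(o[k],3).tolist() for k in ('t','ee_pos','orientation','ft_force','width','qpos')}); return o
def proj(d,P):
    return cv2.projectPoints(np.array(P,float).reshape(-1,1,3),np.array(d['rvec'],float),np.array(d['tvec'],float),d['intrinsics'],np.array(d['dist_coeffs'],float))[0].reshape(-1,2)
E
python3 - <<'E'
from h import *
import pickle
o=st(); print(R.from_rotvec(o['orientation']).as_matrix().round(3))
a=snap('top'); b=snap('scene'); pickle.dump((a,b),open('ab.pkl','wb'))
cv2.imwrite('pics/top0.png',cv2.resize(a['pixels'],(800,600),interpolation=cv2.INTER_CUBIC))
cv2.imwrite('pics/scene0.png',b['pixels'])
for d in(a,b): print(ray(d,(256,192)))
E
```

```text
{'t': 0.0, 'ee_pos': [269.855, -563.141, 221.935], 'orientation': [1.974, 0.45, -1.975], 'ft_force': [0.913, -0.059, 0.962], 'width': 87.834, 'qpos': [-1.143, 0.424, 1.631, 0.0, 1.089, -0.019]}
[[-0.001  0.432 -0.902]
 [ 0.001 -0.902 -0.432]
 [-1.    -0.001 -0.   ]]
(array([ 428.04757238,   34.94465801, 1494.11657611]), array([ 0.09011437,  0.0027971 , -0.9960334 ]))
(array([1231.81104363,  574.73715221,  773.24625944]), array([-0.62793967, -0.48683382, -0.60723653]))
```

View pics/top0.png

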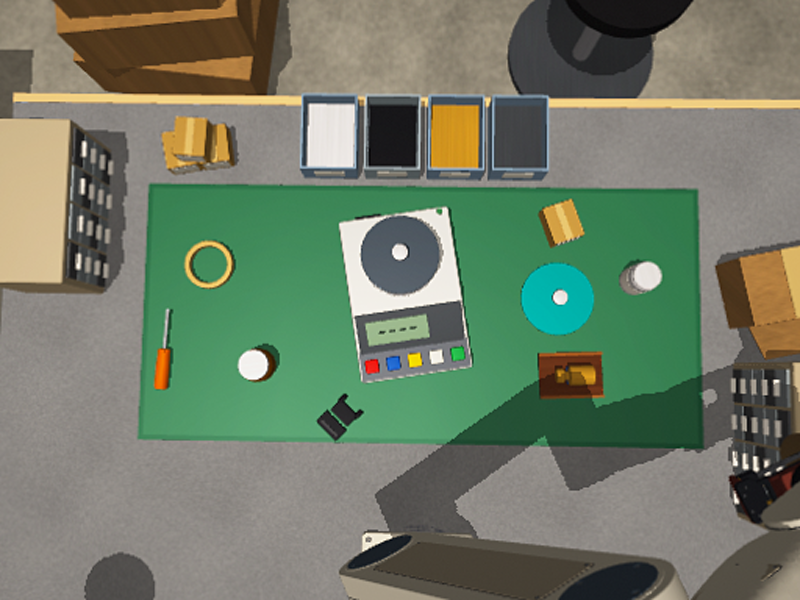

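View pics/scene0.png

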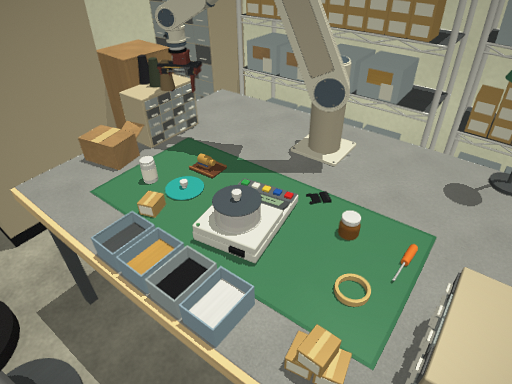

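The top view (800x600) shows the keys running from red (372,367) to green (458,354), with the lid knob at (401,252). The cradle and weight are at (571,375). There is free mat for the lid around (290,310), left of the scale. The scene view agrees with this.

```bash
python3 - <<'E'
from h import *
import pickle
a,b=pickle.load(open('ab.pkl','rb'))
im=a['pixels']; hsv=cv2.cvtColor(im,cv2.COLOR_BGR2HSV)
def cen(m,box):
    x0,y0,x1,y1=box; k=np.zeros_like(m); k[y0:y1,x0:x1]=m[y0:y1,x0:x1]
    n,l,s,c=cv2.connectedComponentsWithStats(k); i=1+np.argmax(s[1:,4]); return c[i],s[i],(l==i)
s=.64
keys={}
for n,(u,v) in dict(red=(372,367),blue=(393,363),yellow=(415,360),green=(458,354)).items():
    px=hsv[int(v*s),int(u*s)].astype(int)
    m=((abs(hsv[...,0].astype(int)-px[0])<8)&(hsv[...,1]>120)&(hsv[...,2]>60)).astype(np.uint8)
    c,ss,_=cen(m,(int(u*s)-8,int(v*s)-8,int(u*s)+9,int(v*s)+9))
    keys[n]=onz(a,c,55); print(n,c.round(1),ss,keys[n].round(1))
ax=keys['red']-keys['green']; print('len',np.linalg.norm(ax),'should be 168; yaw',np.degrees(np.arctan2(-ax[0],ax[1])))
y=ax/np.linalg.norm(ax); x=np.array([y[1],-y[0],0])
print('mid', ((keys['red']+keys['green'])/2).round(1))
m=((hsv[...,2]<110)&(hsv[...,1]<90)).astype(np.uint8)
k=((hsv[...,2]>150)&(hsv[...,1]<60)).astype(np.uint8)
c,ss,_=cen(k,(240,150,272,172)); print('knob',c,ss,onz(a,c,172).round(1))
c,ss,mm=cen(m,(222,130,290,195)); ct=max(cv2.findContours(mm.astype(np.uint8),0,2)[0],key=cv2.contourArea)
(cc,r)=cv2.minEnclosingCircle(ct); print('lid',cc,r,onz(a,cc,142).round(1), np.linalg.norm(onz(a,cc,142)-onz(a,(cc[0]+r,cc[1]),142))*2)
crop=cv2.resize(im[215:265,335:395],None,fx=8,fy=8,interpolation=cv2.INTER_CUBIC)
cv2.imwrite('pics/crop.png',np.hstack([crop]))
for (u,v) in [(539,354),(602,354),(602,398),(539,398)]: print('cr',onz(a,(u*s,v*s),11).round(0))
for n,(u,v,z) in dict(jar=(255,364,72),buckle=(340,417,5),tape=(209,264,10),spot=(295,310,0),turq=(560,298,5),can=(647,275,95),stock=(561,222,50)).items(): print(n,onz(a,(u*s,v*s),z).round(0))
E
```

```text
red [237.7 234.1] [233 230  10   9  71] [429.9  92.5  55. ]
blue [251.4 232. ] [247 228  10   9  74] [436.9  51.5  55. ]
yellow [265.1 229.9] [261 226   9   9  74] [443.8  10.2  55. ]
green [292.6 225.9] [288 222  10   9  73] [456.9 -72.6  55. ]
len 167.31717924194106 should be 168; yaw 9.284909804010699
mid [443.4   9.9  55. ]
knob [255.41176471 160.83529412] [251 156  10  11  85] [635.5  41.4 172. ]
lid (255.6562957763672, 162.52366638183594) 25.267534255981445 [635.3  40.8 142. ] 144.9362987148089
cr [ 458. -238.   11.]
cr [ 460. -362.   11.]
cr [ 373. -361.   11.]
cr [ 371. -238.   11.]
jar [430. 315.  72.]
buckle [328. 155.   5.]
tape [630. 426.  10.]
spot [540. 251.   0.]
turq [ 571. -282.    5.]
can [ 608. -425.   95.]
stock [ 716. -275.   50.]
```

View pics/crop.png

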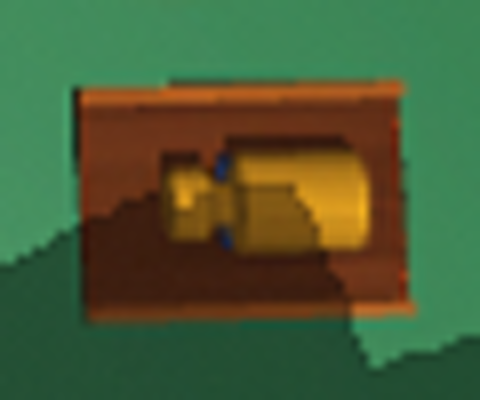

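The weight's knob points to world +y, at the left end of the crop (crop pixels: knob at (185,205), base end at (370,200)). The scale yaw is about 9.2°, and the key row length checks (167 against 168 mm). The lid axis is at (635,41). Moving over the lid now.

Call:
carry_out --pt "-0.01 0 0 8.2 0 0" --pt "-0.01 0 0 8.2 0 0" --pt "0 -0.038 -0.033 0 0 0" --pt "0 -0.038 -0.033 0 0 0" --pt "0 -0.038 -0.033 0 0 0" --pt "0 -0.038 -0.033 0 0 0" --pt "0 -0.038 -0.033 0 0 0" --pt "0 -0.038 -0.033 0 0 0" --grip 0

```text
t: 1.1
ee_pos: [433.3, -302.3, 240.1]
orientation: [2.146, 0.161, -2.152]
ft_force: [0.7, -0.6, 0.5]
width: 87.8
```

Call:
carry_out --pt "0 -0.038 -0.033 0 0 0" --pt "0 -0.038 -0.033 0 0 0" --pt "0 -0.038 -0.033 0 0 0" --pt "0 -0.038 -0.033 0 0 0" --pt "0 -0.038 -0.033 0 0 0" --pt "0 -0.038 -0.033 0 0 0" --pt "0 0 0 0 0 0"

```text
t: 1.98
ee_pos: [600.9, -35.9, 239.0]
orientation: [2.142, 0.166, -2.153]
ft_force: [-0.4, 0.7, 0.1]
width: 87.7
```

```bash
cat >> h.py <<'E'
def to(tgt):
    o=st(); M=R.from_rotvec(o['orientation']).as_matrix(); print('M',M.round(3).tolist()); print('tool delta',(M.T@(np.array(tgt)-o['ee_pos'])).round(1)); return o
E
python3 - <<'E'
from h import *
to([635.4,41,240]); d=snap('wrist','w1.png'); print(proj(d,[[635.4,41,172],[443.5,10,55]]))
E
```

```text
{'t': 1.975, 'ee_pos': [600.851, -35.879, 239.029], 'orientation': [2.142, 0.166, -2.153], 'ft_force': [-0.443, 0.651, 0.143], 'width': 87.741, 'qpos': [-0.082, 0.374, 1.665, 0.006, 1.109, 1.338]}
M [[-0.005, 0.147, -0.989], [0.006, -0.989, -0.148], [-1.0, -0.006, 0.004]]
tool delta [ -0.7 -70.9 -45.5]
[[166.48205597 143.67150696]
 [207.77161037 277.91079392]]
```

View pics/w1.png

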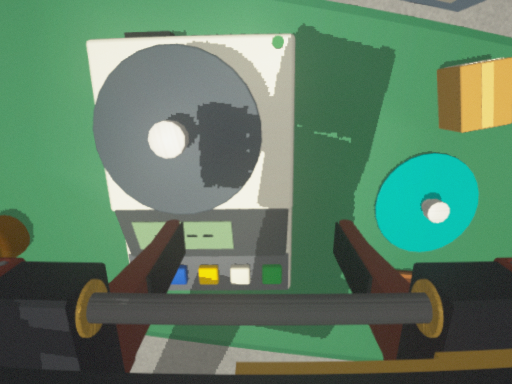

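The wrist view shows the lid knob at about (168,139), against a predicted (166,144). The yellow key is at (208,274), predicted (208,278). I'll refine these numerically.

```bash
python3 - <<'E'
from h import *
d=snap('wrist'); im=d['pixels']; hsv=cv2.cvtColor(im,cv2.COLOR_BGR2HSV)
k=np.zeros(im.shape[:2],np.uint8); k[115:165,140:200]=((hsv[...,2]>140))[115:165,140:200]
n,l,s,c=cv2.connectedComponentsWithStats(k); i=1+np.argmax(s[1:,4]); ct=max(cv2.findContours((l==i).astype(np.uint8),0,2)[0],key=cv2.contourArea)
cc,r=cv2.minEnclosingCircle(ct); print(s[i],cc,r,onz(d,cc,172).round(1), 2*np.linalg.norm(onz(d,cc,172)-onz(d,(cc[0]+r,cc[1]),172)))
for u in [(208,274),(240,274),(272,274)]: print(onz(d,u,55).round(1))
to([635,42,200])
E
```

```text
[ 144  115   56   50 1836] (172.27272033691406, 144.7954559326172) 31.516735076904297 [634.2  35.1 172. ] 48.09554944768342
[448.3   9.   55. ]
[454.8 -32.4  55. ]
[461.  -73.8  55. ]
{'t': 2.075, 'ee_pos': [599.217, -38.269, 238.869], 'orientation': [2.141, 0.163, -2.155], 'ft_force': [0.955, -0.315, 0.637], 'width': 87.94, 'qpos': [-0.086, 0.373, 1.667, 0.005, 1.109, 1.337]}
M [[-0.007, 0.145, -0.989], [0.005, -0.989, -0.145], [-1.0, -0.006, 0.006]]
tool delta [ 39.  -74.  -47.3]
```

Call:
carry_out --pt "0 -0.036 -0.024 0 0 0" --pt "0 -0.035 -0.024 0 0 0" --pt "0.03 0 0 0 0 0" --pt "0.03 0 0 0 0 0" --pt "0.02 0 0 0 0 0" --pt "0.008 0 0 0 0 0" --pt "0 0 0 0 0 0"

```text
t: 2.95
ee_pos: [633.1, 30.6, 149.1]
orientation: [2.144, 0.149, -2.163]
ft_force: [1.1, -0.0, -0.2]
width: 87.8
```

```bash
python3 - <<'E'
from h import *
to([637,40.5,148]); d=snap('scene'); im=d['pixels'][130:280,170:320]; cv2.imwrite('pics/s1.png',cv2.resize(im,None,fx=4,fy=4,interpolation=cv2.INTER_CUBIC))
E
```

```text
{'t': 2.95, 'ee_pos': [633.104, 30.574, 149.088], 'orientation': [2.144, 0.149, -2.163], 'ft_force': [1.107, -0.012, -0.196], 'width': 87.828, 'qpos': [0.028, 0.526, 1.653, 0.004, 0.971, 1.462]}
M [[-0.009, 0.134, -0.991], [0.003, -0.991, -0.134], [-1.0, -0.004, 0.008]]
tool delta [ 1.1 -9.3 -5.2]
```

View pics/s1.png

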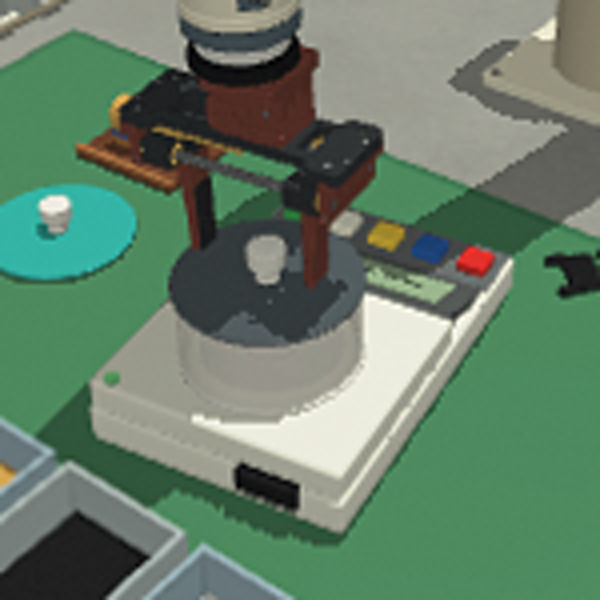

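The fingers straddle the knob, a few mm short of centred. I'll correct that, then grip.

Call:
carry_out --pt "0.001 -0.009 -0.005 0 0 0" --pt "0 0 0 0 0 0"

```text
t: 3.25
ee_pos: [638.5, 40.5, 150.4]
orientation: [2.149, 0.148, -2.159]
ft_force: [0.2, -0.0, -0.2]
width: 87.8
```

Call:
carry_out --pt "0 0 0 0 0 0" --pt "0 0 0 0 0 0" --pt "0 0 0 0 0 0" --pt "0 0 0 0 0 0" --pt "0 0 0 0 0 0" --pt "0 0 0 0 0 0" --grip 1

```text
t: 4.0
ee_pos: [638.8, 40.8, 151.2]
orientation: [2.15, 0.149, -2.158]
ft_force: [-0.5, -0.8, 0.2]
width: 31.4
```

```bash
python3 - <<'E'
from h import *
to([637,40.5,148])
E
```

```text
{'t': 4.0, 'ee_pos': [638.844, 40.846, 151.221], 'orientation': [2.15, 0.149, -2.158], 'ft_force': [-0.455, -0.799, 0.151], 'width': 31.388, 'qpos': [0.044, 0.53, 1.64, 0.004, 0.975, 1.478]}
M [[-0.004, 0.134, -0.991], [0.003, -0.991, -0.134], [-1.0, -0.004, 0.003]]
tool delta [3.2 0.1 1.9]
```

Call:
carry_out --pt "0 0 0 0 0 0" --pt "-0.01 0 0 0 0 0" --pt "-0.02 0 0 0 0 0" --pt "0 0 0 0 0 0"

```text
t: 4.5
ee_pos: [638.7, 40.7, 182.3]
orientation: [2.149, 0.149, -2.159]
ft_force: [-0.9, 0.4, -1.1]
width: 28.3
```

```bash
python3 - <<'E'
from h import *
to([560,248,210]); 
E
```

```text
{'t': 4.5, 'ee_pos': [638.705, 40.667, 182.308], 'orientation': [2.149, 0.149, -2.159], 'ft_force': [-0.897, 0.416, -1.081], 'width': 28.315, 'qpos': [0.043, 0.492, 1.621, 0.004, 1.033, 1.478]}
M [[-0.005, 0.134, -0.991], [0.003, -0.991, -0.134], [-1.0, -0.004, 0.004]]
tool delta [ -26.6 -216.1   50.4]
```

Call:
carry_out --pt "-0.015 0 0 0 0 0" --pt "0 -0.054 0.0125 0 0 0" --pt "0 -0.054 0.0125 0 0 0" --pt "0 -0.054 0.0125 0 0 0" --pt "0 -0.054 0.0125 0 0 0" --pt "0.04 0 0 0 0 0" --pt "0.04 0 0 0 0 0" --pt "0 0 0 0 0 0"

```text
t: 5.5
ee_pos: [559.8, 255.6, 121.8]
orientation: [2.155, 0.15, -2.154]
ft_force: [0.0, 0.1, -0.5]
width: 27.9
```

```bash
python3 - <<'E'
from h import *
to([560,248,19]); 
E
```

```text
{'t': 5.5, 'ee_pos': [559.788, 255.644, 121.752], 'orientation': [2.155, 0.15, -2.154], 'ft_force': [0.017, 0.102, -0.5], 'width': 27.928, 'qpos': [0.407, 0.534, 1.718, 0.006, 0.887, 1.84]}
M [[0.0, 0.133, -0.991], [0.005, -0.991, -0.133], [-1.0, -0.005, -0.001]]
tool delta [102.7   8.2   0.9]
```

Call:
carry_out --pt "0.035 0.003 0 0 0 0" --pt "0.03 0.003 0 0 0 0" --pt "0.02 0 0 0 0 0" --pt "0.008 0 0 0 0 0" --pt "0 0 0 0 0 0"

```text
t: 6.12
ee_pos: [567.1, 251.8, 34.2]
orientation: [2.169, 0.152, -2.146]
ft_force: [-1.1, 0.1, -1.7]
width: 27.4
```

```bash
python3 - <<'E'
from h import *
to([560,248,19]); d=snap('scene'); im=d['pixels'][130:300,270:440]; cv2.imwrite('pics/s2.png',cv2.resize(im,None,fx=3.5,fy=3.5,interpolation=cv2.INTER_CUBIC))
E
```

```text
{'t': 6.125, 'ee_pos': [567.052, 251.83, 34.223], 'orientation': [2.169, 0.152, -2.146], 'ft_force': [-1.079, 0.124, -1.675], 'width': 27.432, 'qpos': [0.396, 0.666, 1.739, 0.008, 0.724, 1.829]}
M [[0.01, 0.132, -0.991], [0.01, -0.991, -0.132], [-1.0, -0.008, -0.011]]
tool delta [15.1  3.   7.7]
```

View pics/s2.png

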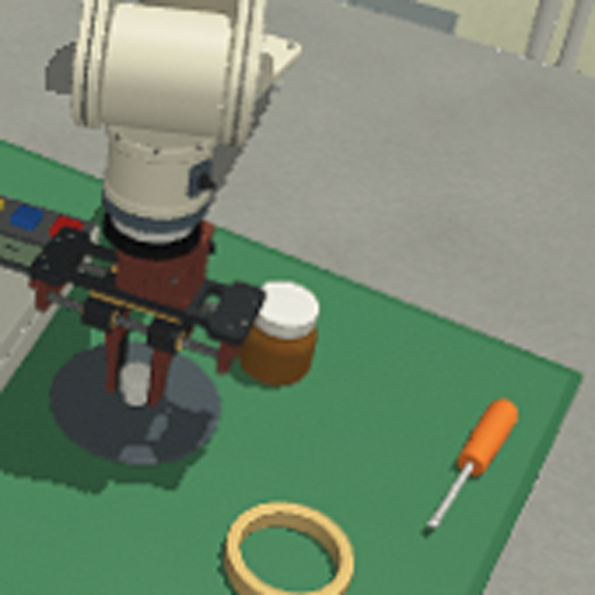

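The lid is level in the grip, about 15 mm above clear mat. Lowering it gently.

Call:
carry_out --pt "0.006 0 0.004 0 -0.6 0.5" --pt "0.004 0 0 0 0 0" --pt "0.002 0 0 0 0 0" --pt "0 0 0 0 0 0"

```text
t: 6.68
ee_pos: [564.3, 252.2, 23.9]
orientation: [2.157, 0.143, -2.149]
ft_force: [-0.5, 0.1, -0.4]
width: 27.5
```

```bash
python3 - <<'E'
from h import *
to([560,248,19]); 
E
```

```text
{'t': 6.675, 'ee_pos': [564.326, 252.194, 23.861], 'orientation': [2.157, 0.143, -2.149], 'ft_force': [-0.496, 0.089, -0.425], 'width': 27.466, 'qpos': [0.402, 0.683, 1.739, -0.002, 0.716, 1.841]}
M [[0.004, 0.132, -0.991], [0.0, -0.991, -0.132], [-1.0, 0.0, -0.004]]
tool delta [4.8 3.6 4.9]
```

Call:
carry_out --pt "0.002 0 0 0 0 0" --pt "0.0015 0 0 0 0 0" --pt "0.0005 0 0 0 0 0"

```text
t: 7.05
ee_pos: [564.5, 252.2, 19.8]
orientation: [2.157, 0.143, -2.149]
ft_force: [-0.0, -0.3, -0.8]
width: 28.0
```

Call:
carry_out --pt "0.001 0 0 0 0 0" --pt "0 0 0 0 0 0"

```text
t: 7.3
ee_pos: [564.8, 252.3, 19.4]
orientation: [2.158, 0.143, -2.148]
ft_force: [-1.1, 0.1, -0.8]
width: 27.6
```

Call:
carry_out --pt "0.001 0 0 0 0 0" --pt "0 0 0 0 0 0"

```text
t: 7.55
ee_pos: [564.8, 252.3, 19.4]
orientation: [2.158, 0.143, -2.148]
ft_force: [0.5, -0.2, -1.0]
width: 27.4
```

Call:
carry_out --pt "0.0015 0 0 0 0 0" --pt "0 0 0 0 0 0"

```text
t: 7.8
ee_pos: [565.0, 252.3, 19.4]
orientation: [2.158, 0.143, -2.148]
ft_force: [-0.3, 0.3, -0.7]
width: 27.4
```

Call:
carry_out --pt "0.0015 0 0 0 0 0" --pt "0 0 0 0 0 0"

```text
t: 8.05
ee_pos: [565.2, 252.4, 19.3]
orientation: [2.159, 0.143, -2.148]
ft_force: [-0.5, -0.1, 0.1]
width: 27.5
```

Call:
carry_out --pt "0.0015 0 0 0 0 0" --pt "0 0 0 0 0 0"

```text
t: 8.3
ee_pos: [565.3, 252.4, 19.3]
orientation: [2.159, 0.143, -2.148]
ft_force: [-0.8, 0.1, -0.2]
width: 27.9
```

Call:
carry_out --pt "0.003 0 0 0 0 0"

```text
t: 8.43
ee_pos: [565.6, 252.4, 18.8]
orientation: [2.159, 0.143, -2.148]
ft_force: [-11.2, -5.6, 42.0]
width: 27.2
```

```bash
python3 - <<'E'
from h import *
for i in range(4): st(); d=snap('top')
E
```

```text
{'t': 8.425, 'ee_pos': [565.614, 252.446, 18.813], 'orientation': [2.159, 0.143, -2.148], 'ft_force': [-11.151, -5.644, 41.971], 'width': 27.244, 'qpos': [0.401, 0.692, 1.737, -0.002, 0.708, 1.841]}
{'t': 8.475, 'ee_pos': [565.676, 252.45, 18.853], 'orientation': [2.159, 0.143, -2.147], 'ft_force': [-8.701, -3.83, 28.351], 'width': 27.927, 'qpos': [0.401, 0.692, 1.737, -0.002, 0.708, 1.841]}
{'t': 8.525, 'ee_pos': [565.695, 252.46, 18.856], 'orientation': [2.159, 0.143, -2.147], 'ft_force': [-9.52, -4.17, 28.656], 'width': 27.595, 'qpos': [0.401, 0.692, 1.737, -0.002, 0.707, 1.841]}
{'t': 8.575, 'ee_pos': [565.666, 252.473, 18.856], 'orientation': [2.159, 0.143, -2.147], 'ft_force': [-8.364, -4.173, 29.5], 'width': 27.833, 'qpos': [0.401, 0.692, 1.737, -0.002, 0.707, 1.841]}
```

The lid is on the bench (contact at TCP z 19, as expected). Relax, release, rise and head for the blue key.

Call:
carry_out --pt "0 0 0 0 0 0" --pt "0 0 0 0 0 0"

```text
t: 8.88
ee_pos: [566.0, 252.6, 19.1]
orientation: [2.161, 0.144, -2.146]
ft_force: [0.2, -0.2, -0.1]
width: 28.1
```

Call:
carry_out --pt "0 0 0 0 0 0" --pt "0 0 0 0 0 0" --pt "0 0 0 0 0 0" --pt "0 0 0 0 0 0" --pt "-0.03 0 0 0 0 0" --pt "-0.03 0 0 0 0 0" --pt "-0.035 0 0 0 0 0" --grip 0.4

```text
t: 9.75
ee_pos: [563.0, 251.5, 111.5]
orientation: [2.151, 0.141, -2.153]
ft_force: [0.3, -0.1, -0.4]
width: 52.5
```

Call:
carry_out --pt "0 0.037 0.0303 0 0 0" --pt "0 0.037 0.0303 0 0 0" --pt "0 0.037 0.0303 0 0 0" --pt "0 0.037 0.0303 0 0 0" --pt "0 0.035 0.0303 0 0 0" --pt "0 0 0 0 0 0" --grip 1

```text
t: 10.5
ee_pos: [436.4, 46.4, 114.7]
orientation: [2.162, 0.146, -2.142]
ft_force: [1.1, 0.6, -0.2]
width: 0.5
```

```bash
python3 - <<'E'
from h import *
to([439.5,51,70]); d=snap('top'); d2=snap('wrist'); cv2.imwrite('pics/t2.png',np.vstack([cv2.resize(d['pixels'][110:290,100:320],(640,524)), ])); cv2.imwrite('pics/w2.png',d2['pixels'])
E
```

```text
{'t': 10.5, 'ee_pos': [436.424, 46.386, 114.725], 'orientation': [2.162, 0.146, -2.142], 'ft_force': [1.145, 0.576, -0.223], 'width': 0.466, 'qpos': [0.078, 0.33, 2.111, 0.001, 0.691, 1.514]}
M [[0.009, 0.134, -0.991], [0.001, -0.991, -0.134], [-1.0, -0.0, -0.009]]
tool delta [44.8 -4.2 -3.3]
```

View pics/t2.png

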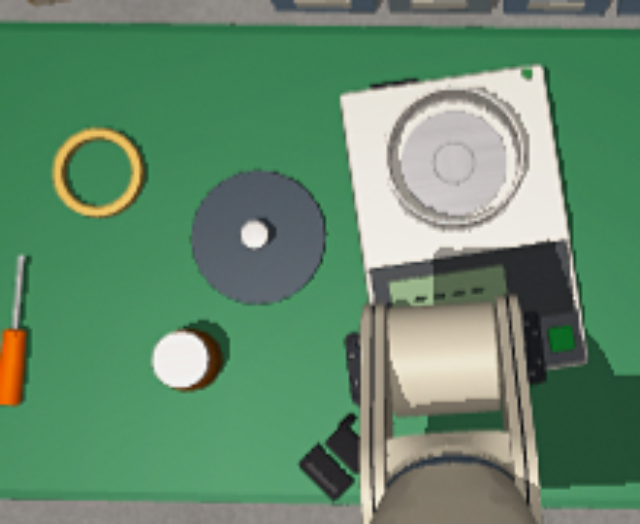

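View pics/w2.png

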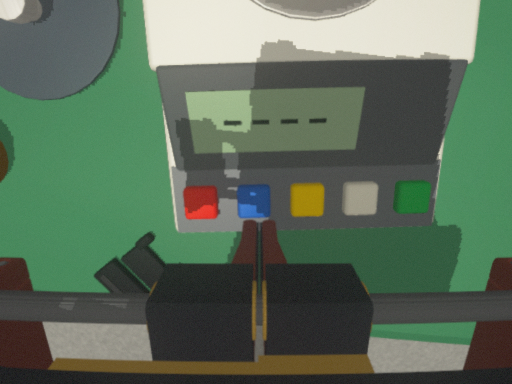

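The lid lies flat with its knob up, clear of everything, and the pan is empty. In the wrist view blue is at (254,201), yellow at (307,200) and green at (412,197).

```bash
python3 - <<'E'
from h import *
d=snap('wrist'); hsv=cv2.cvtColor(d['pixels'],cv2.COLOR_BGR2HSV).astype(int)
P={}
for n,(u,v) in dict(red=(201,202),blue=(254,201),yellow=(307,200),green=(412,197)).items():
    px=hsv[v,u]; m=np.zeros(hsv.shape[:2],np.uint8); m[v-20:v+21,u-22:u+23]=((abs(hsv[...,0]-px[0])<8)&(hsv[...,1]>px[1]-60))[v-20:v+21,u-22:u+23]
    M=cv2.moments(m,True); c=(M['m10']/M['m00'],M['m01']/M['m00']); P[n]=onz(d,c,55); print(n,M['m00'],np.round(c,1),P[n].round(1))
print(np.linalg.norm(P['red']-P['green']))
c,r=cv2.minEnclosingCircle(np.array([[0,0]])) ; to(P['blue'])
print(proj(d,[ctrl.get_obs()['ee_pos']]))
E
```

```text
red 1037.0 [201.3 203.5] [434.1  92.8  55. ]
blue 1040.0 [254.4 202.1] [440.8  52.1  55. ]
yellow 1030.0 [307.6 200.8] [447.4  11.4  55. ]
green 1121.0 [412. 198.] [460.7 -69.7  55. ]
164.62660237979057
{'t': 10.65, 'ee_pos': [439.735, 48.501, 115.168], 'orientation': [2.164, 0.149, -2.137], 'ft_force': [0.487, -0.292, 0.124], 'width': 0.671, 'qpos': [0.082, 0.332, 2.106, 0.001, 0.691, 1.515]}
M [[0.012, 0.136, -0.991], [0.002, -0.991, -0.136], [-1.0, -0.0, -0.013]]
tool delta [60.2 -3.4 -0.8]
[[258.85523763 237.26306541]]
```

Call:
carry_out --pt "0.02 -0.003 0 0 -0.7 0" --pt "0.02 0 0 0 0 0" --pt "0.01 0 0 0 0 0" --pt "0 0 0 0 0 0"

```text
t: 11.15
ee_pos: [444.6, 55.2, 64.5]
orientation: [2.154, 0.153, -2.142]
ft_force: [-0.9, 0.2, 0.5]
width: 0.2
```

```bash
python3 - <<'E'
from h import *
to([440,51.5,55])
E
```

```text
{'t': 11.15, 'ee_pos': [444.607, 55.232, 64.482], 'orientation': [2.154, 0.153, -2.142], 'ft_force': [-0.867, 0.21, 0.507], 'width': 0.193, 'qpos': [0.097, 0.444, 2.11, 0.001, 0.581, 1.525]}
M [[0.005, 0.141, -0.99], [0.001, -0.99, -0.141], [-1.0, -0.0, -0.006]]
tool delta [9.5 3.  5.1]
```

Call:
carry_out --pt "0.003 0.003 0.0045 0 0 0" --pt "0 0 0 0 0 0" --pt "0.006 0 0 0 0 0"

```text
t: 11.52
ee_pos: [441.8, 51.8, 56.4]
orientation: [2.157, 0.154, -2.139]
ft_force: [-0.8, -0.1, -0.6]
width: 0.8
```

Call:
carry_out --pt "0.003 0 0 0 0 0" --pt "0.003 0 0 0 0 0"

```text
t: 11.78
ee_pos: [441.6, 51.8, 50.2]
orientation: [2.157, 0.153, -2.139]
ft_force: [-1.4, 0.6, 9.5]
width: 0.3
```

Call:
carry_out --pt "0.0015 0 0 0 0 0"

```text
t: 11.9
ee_pos: [441.7, 51.8, 49.7]
orientation: [2.157, 0.153, -2.14]
ft_force: [-8.1, 0.7, 37.0]
width: 0.2
```

Call:
carry_out --pt "-0.012 0 0 0 0 0" --pt "-0.01 0 0 0 0 0" --pt "0 0.021 0 0 0 0" --pt "0 0.02 0 0 0 0" --pt "0 0 0 0 0 0" --pt "0 0 0 0 0 0"

```text
t: 12.65
ee_pos: [448.3, 10.7, 73.3]
orientation: [2.159, 0.154, -2.137]
ft_force: [-0.5, 0.3, -0.5]
width: 0.5
```

```bash
python3 - <<'E'
from h import *
to([446.7,10.7,55])
E
```

```text
{'t': 12.65, 'ee_pos': [448.261, 10.675, 73.299], 'orientation': [2.159, 0.154, -2.137], 'ft_force': [-0.508, 0.305, -0.543], 'width': 0.472, 'qpos': [-0.004, 0.425, 2.11, 0.003, 0.597, 1.423]}
M [[0.01, 0.141, -0.99], [0.002, -0.99, -0.141], [-1.0, -0.0, -0.01]]
tool delta [18.3 -0.2  1.7]
```

Blue bottomed at z 50 and was released. Now yellow.

Call:
carry_out --pt "0.008 0 0.001 0 0 0" --pt "0.008 0 0 0 0 0" --pt "0 0 0 0 0 0"

```text
t: 13.02
ee_pos: [446.8, 11.7, 55.8]
orientation: [2.158, 0.155, -2.137]
ft_force: [-0.4, 0.6, 0.2]
width: 0.5
```

Call:
carry_out --pt "0.003 0 0 0 0 0" --pt "0.003 0 0 0 0 0"

```text
t: 13.28
ee_pos: [447.1, 11.8, 49.8]
orientation: [2.157, 0.156, -2.137]
ft_force: [-5.5, -1.8, 29.4]
width: 0.4
```

Call:
carry_out --pt "0.001 0 0 0 0 0"

```text
t: 13.4
ee_pos: [447.1, 11.8, 49.8]
orientation: [2.157, 0.156, -2.137]
ft_force: [-6.2, -0.1, 30.2]
width: 0.2
```

Call:
carry_out --pt "-0.012 0 0 0 0 0" --pt "-0.03 0 0 0 0 0" --pt "-0.045 0 0 0 0 0" --pt "-0.045 0.02 0 0 0 0" --pt "0 0.045 0.026 0 0 0" --pt "0 0.045 0.026 0 0 0" --pt "0 0.045 0.026 0 0 0" --pt "0 0.045 0.026 0 0 0" --grip 0

```text
t: 14.4
ee_pos: [372.8, -205.2, 187.2]
orientation: [2.159, 0.16, -2.125]
ft_force: [0.7, -0.5, -1.0]
width: 76.8
```

Call:
carry_out --pt "0 0.045 0.026 0 0 0" --pt "0 0.045 0.026 0 0 0" --pt "0 0 0 0 0 0" --pt "0 0 0 0 0 0"

```text
t: 14.9
ee_pos: [332.0, -307.5, 187.1]
orientation: [2.163, 0.152, -2.126]
ft_force: [-0.0, -0.0, -0.1]
width: 87.7
```

```bash
python3 - <<'E'
from h import *
to([415,-300,150]); d=snap('wrist','w3.png')
print(proj(d,[[415,-300,40],[415,-262,40],[415,-335,40]]))
E
```

```text
{'t': 14.9, 'ee_pos': [332.005, -307.523, 187.137], 'orientation': [2.163, 0.152, -2.126], 'ft_force': [-0.033, -0.002, -0.137], 'width': 87.683, 'qpos': [-0.781, 0.215, 2.037, 0.014, 0.875, 0.636]}
M [[0.018, 0.144, -0.989], [-0.002, -0.99, -0.144], [-1.0, 0.004, -0.017]]
tool delta [ 38.6   4.4 -82.6]
[[263.06473632  96.15897773]
 [224.68317507  90.40852672]
 [298.06106877 101.53443946]]
```

View pics/w3.png

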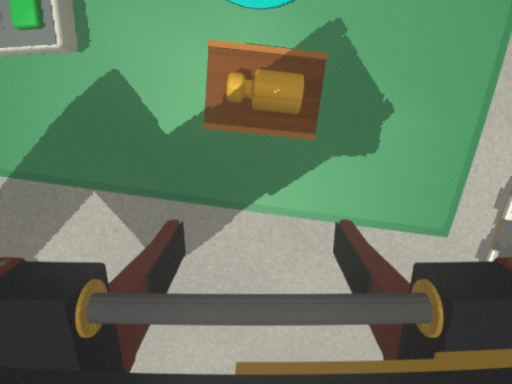

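The weight shows with its knob end at (227,87) and base at (303,94). I'll cast those to z=40.

```bash
python3 - <<'E'
from h import *
import pickle
d=snap('wrist'); hsv=cv2.cvtColor(d['pixels'],cv2.COLOR_BGR2HSV).astype(int)
print(hsv[92,280],hsv[65,280],hsv[88,235])
m=((hsv[...,0]>18)&(hsv[...,0]<32)&(hsv[...,1]>150)).astype(np.uint8); k=np.zeros_like(m); k[50:130,210:325]=m[50:130,210:325]
ct=max(cv2.findContours(k,0,2)[0],key=cv2.contourArea); rc=cv2.minAreaRect(ct); print(rc,cv2.contourArea(ct))
b=cv2.boxPoints(rc); P=np.array([onz(d,tuple(p),40)[:2] for p in b]); print(P.round(1))
print([np.linalg.norm(P[i]-P[i-1]).round(1) for i in range(4)])
c=onz(d,rc[0],40);print('centre',c)
for uv in [(208,42),(326,54),(316,137),(205,128)]: print('cr',onz(d,uv,14).round(1))
a,_=pickle.load(open('ab.pkl','rb'))
for uv in [(335+165/8,215+203/8),(335+370/8,215+200/8)]: print('top',onz(a,uv,40).round(1))
st()
E
```

```text
[ 20 172 168] [ 12 135  98] [ 22 176 239]
((264.7804870605469, 89.97561645507812), (76.63948822021484, 40.19708251953125), 6.34019136428833) 2475.5
[[ 400.7 -263.3]
 [ 438.5 -263.1]
 [ 441.6 -337.1]
 [ 403.6 -339.5]]
[np.float64(76.3), np.float64(37.8), np.float64(74.0), np.float64(38.1)]
centre [ 421.29572598 -300.60345289   40.        ]
cr [ 461.  -236.3   14. ]
cr [ 467.5 -358.5   14. ]
cr [ 381.6 -364.5   14. ]
cr [ 373.6 -242.4   14. ]
top [ 416.2 -264.8   40. ]
top [ 418.4 -342.    40. ]
{'t': 15.0, 'ee_pos': [332.499, -307.013, 187.226], 'orientation': [2.162, 0.154, -2.125], 'ft_force': [-0.133, 0.258, 0.182], 'width': 87.605, 'qpos': [-0.779, 0.215, 2.037, 0.014, 0.875, 0.636]}
```

Call:
carry_out --pt "0 0 0 -10.5 0 0" --pt "0 0 0 -10.5 0 0" --pt "0 0 0 -10.5 0 0" --pt "0 0 0 -10.5 0 0" --pt "0 0 0 -10.5 0 0" --pt "0 0 0 -10.5 0 0" --pt "0 0 0 -10.5 0 0" --pt "0 0 0 -10.5 0 0"

```text
t: 16.0
ee_pos: [337.1, -296.3, 187.2]
orientation: [1.158, 1.233, -1.138]
ft_force: [-0.4, 0.2, -0.2]
width: 87.5
```

```bash
python3 - <<'E'
from h import *
to([420.6,-318.5,130])
E
```

```text
{'t': 16.0, 'ee_pos': [337.146, -296.329, 187.157], 'orientation': [1.158, 1.233, -1.138], 'ft_force': [-0.44, 0.188, -0.224], 'width': 87.533, 'qpos': [-0.756, 0.211, 2.044, 0.016, 0.875, -0.846]}
M [[0.017, 0.997, 0.08], [0.0, 0.08, -0.997], [-1.0, 0.017, 0.001]]
tool delta [58.6 80.4 28.7]
```

Call:
carry_out --pt "0 0.013 0 2 0 0" --pt "0 0.013 0 0 -10 0" --pt "0 0.013 0 0 -10 0" --pt "0 0.013 0 0 -10 0" --pt "0 0.013 0 0 -10 0" --pt "0 0.013 0 0 -10 0" --pt "0 0 0 0 -10 0" --pt "0 0 0 0 0 0"

```text
t: 17.0
ee_pos: [400.0, -286.3, 185.1]
orientation: [0.518, 0.559, -1.462]
ft_force: [0.6, -0.4, -1.0]
width: 88.0
```

```bash
python3 - <<'E'
from h import *
to([420.6,-318.5,130])
E
```

```text
{'t': 17.0, 'ee_pos': [400.011, -286.314, 185.054], 'orientation': [0.518, 0.559, -1.462], 'ft_force': [0.598, -0.431, -0.995], 'width': 88.005, 'qpos': [-0.153, 0.375, 2.216, -1.299, 0.902, 0.842]}
M [[0.028, 0.999, 0.038], [-0.769, 0.046, -0.637], [-0.638, -0.011, 0.77]]
tool delta [ 60.5  19.7 -21.1]
```

Call:
carry_out --pt "0.03 0.01 -0.01 0 0 0" --pt "0.03 0.01 -0.01 0 0 0" --pt "0 0 0 0 -5 0" --pt "0 0 0 0 -5 0" --pt "0 0 0 0 0 0"

```text
t: 17.62
ee_pos: [445.6, -284.2, 163.3]
orientation: [0.408, 0.494, -1.54]
ft_force: [0.2, 0.2, -0.2]
width: 87.8
```

```bash
python3 - <<'E'
from h import *
to([420.6,-318.5,100])
E
```

```text
{'t': 17.625, 'ee_pos': [445.64, -284.155, 163.289], 'orientation': [0.408, 0.494, -1.54], 'ft_force': [0.199, 0.242, -0.165], 'width': 87.793, 'qpos': [-0.079, 0.545, 2.098, -1.305, 1.055, 0.922]}
M [[-0.031, 0.998, 0.047], [-0.84, -0.001, -0.543], [-0.542, -0.057, 0.838]]
tool delta [ 63.9 -21.4 -35.6]
```

Joint 4 sits at its range limit beyond about 50° of tilt. I'll pick at about 45°, stand the weight on free mat, regrasp it vertically and then place it on the pan.

Call:
carry_out --pt "0 -0.01 0 0 6 0" --pt "0 -0.01 0 0 6 3" --pt "0 0 0 0 0 0"

```text
t: 18.0
ee_pos: [426.4, -284.1, 165.5]
orientation: [0.593, 0.648, -1.445]
ft_force: [0.1, -0.2, -0.8]
width: 87.7
```

```bash
python3 - <<'E'
from h import *
to([420.6,-317.5,90])
E
```

```text
{'t': 18.0, 'ee_pos': [426.423, -284.148, 165.469], 'orientation': [0.593, 0.648, -1.445], 'ft_force': [0.126, -0.235, -0.778], 'width': 87.733, 'qpos': [-0.188, 0.397, 2.148, -1.182, 0.829, 0.704]}
M [[0.018, 0.999, 0.045], [-0.698, 0.045, -0.715], [-0.716, -0.019, 0.698]]
tool delta [ 77.2  -5.9 -29.1]
```

Call:
carry_out --pt "0.039 -0.003 -0.015 0 0 0" --pt "0.038 -0.003 -0.014 0 0 0" --pt "0 0 0 0 0 0"

```text
t: 18.38
ee_pos: [431.2, -312.4, 102.1]
orientation: [0.601, 0.665, -1.461]
ft_force: [-0.2, 0.4, 1.0]
width: 87.9
```

```bash
python3 - <<'E'
from h import *
to([420.6,-317.5,27])
E
```

```text
{'t': 18.375, 'ee_pos': [431.184, -312.437, 102.102], 'orientation': [0.601, 0.665, -1.461], 'ft_force': [-0.162, 0.441, 0.963], 'width': 87.935, 'qpos': [-0.253, 0.545, 2.126, -1.31, 0.761, 0.835]}
M [[-0.002, 0.999, 0.042], [-0.688, 0.029, -0.725], [-0.726, -0.03, 0.687]]
tool delta [ 58.   -8.4 -48.4]
```

Call:
carry_out --pt "0 -0.005 0 0 9 0" --pt "0 -0.005 0 0 9 2" --pt "0 0 0 0 0 0"

```text
t: 18.75
ee_pos: [421.1, -311.5, 102.7]
orientation: [0.823, 0.878, -1.364]
ft_force: [-1.4, 0.6, -0.8]
width: 87.7
```

```bash
python3 - <<'E'
from h import *
to([420.6,-312.6,23])
E
```

```text
{'t': 18.75, 'ee_pos': [421.082, -311.548, 102.718], 'orientation': [0.823, 0.878, -1.364], 'ft_force': [-1.36, 0.57, -0.755], 'width': 87.653, 'qpos': [-0.414, 0.441, 2.097, -0.87, 0.57, 0.277]}
M [[0.009, 0.999, 0.045], [-0.455, 0.044, -0.89], [-0.891, -0.013, 0.455]]
tool delta [ 71.5   0.5 -35.3]
```

Call:
carry_out --pt "0.024 0 -0.012 0 0 0" --pt "0.024 0 -0.012 0 0 0" --pt "0.012 0 -0.006 0 0 0" --pt "0 0 0 0 0 0"

```text
t: 19.25
ee_pos: [421.5, -311.2, 36.2]
orientation: [0.815, 0.869, -1.366]
ft_force: [0.6, 0.4, -0.5]
width: 87.7
```

```bash
python3 - <<'E'
from h import *
to([420.6,-312.6,23]); d=snap('wrist'); e=snap('top'); z=e['pixels'][200:285,320:410]
cv2.imwrite('pics/m4.png',np.hstack([cv2.resize(d['pixels'],(420,315)),cv2.resize(z,(334,315),interpolation=cv2.INTER_CUBIC)]))
E
```

```text
{'t': 19.25, 'ee_pos': [421.467, -311.229, 36.167], 'orientation': [0.815, 0.869, -1.366], 'ft_force': [0.588, 0.426, -0.454], 'width': 87.698, 'qpos': [-0.407, 0.586, 2.111, -1.118, 0.489, 0.564]}
M [[0.011, 0.999, 0.045], [-0.465, 0.045, -0.884], [-0.885, -0.011, 0.465]]
tool delta [12.3 -0.8 -4.9]
```

View pics/m4.png

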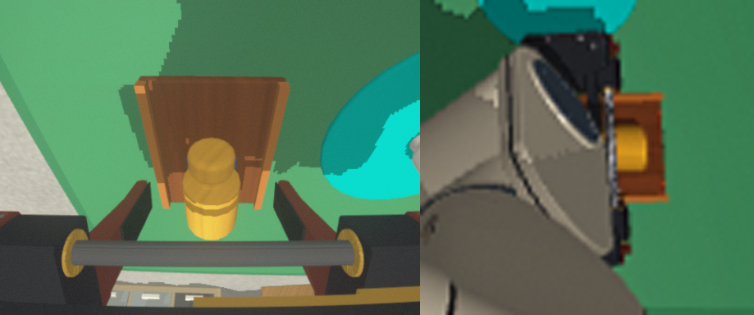

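The weight is centred between the fingers (wrist panel: weight at x=210, midpoint between fingers at 212). The knob is on the palm side. Descend and grip.

Call:
carry_out --pt "0.007 0 -0.003 0 0 0" --pt "0.005 0 -0.002 0 0 0" --pt "0 0 0 0 0 0"

```text
t: 19.73
ee_pos: [423.0, -312.9, 24.8]
orientation: [0.816, 0.864, -1.365]
ft_force: [-0.5, -0.4, -0.5]
width: 88.0
```

Call:
carry_out --pt "0 0 0 0 0 0" --pt "0 0 0 0 0 0" --pt "0 0 0 0 0 0" --pt "0 0 0 0 0 0" --pt "0 0 0 0 0 0" --pt "0 0 0 0 0 0" --grip 1

```text
t: 20.48
ee_pos: [420.6, -313.4, 25.2]
orientation: [0.814, 0.865, -1.37]
ft_force: [-5.0, 0.0, 1.3]
width: 37.5
```

```bash
python3 - <<'E'
from h import *
to([420.6,-312.6,100])
E
```

```text
{'t': 20.475, 'ee_pos': [420.586, -313.358, 25.181], 'orientation': [0.814, 0.865, -1.37], 'ft_force': [-5.018, 0.021, 1.292], 'width': 37.535, 'qpos': [-0.41, 0.612, 2.111, -1.169, 0.48, 0.62]}
M [[0.01, 0.999, 0.043], [-0.468, 0.042, -0.883], [-0.884, -0.011, 0.468]]
tool delta [-66.5  -0.8  34.3]
```

Call:
carry_out --pt "-0.015 0 0.008 0 0 0" --pt "-0.03 0 0.016 0 0 0" --pt "-0.035 0 0.018 0 0 0" --pt "-0.035 0 0.018 0 10 0" --pt "0 0 0 0 10 0" --pt "0 0 0 0 10 0" --pt "0 0 0 0 0 0"

```text
t: 21.35
ee_pos: [413.6, -313.7, 135.2]
orientation: [1.111, 1.19, -1.251]
ft_force: [-0.0, 0.0, -5.4]
width: 37.5
```

```bash
python3 - <<'E'
from h import *
to([450,-150,150])
E
```

```text
{'t': 21.35, 'ee_pos': [413.579, -313.66, 135.153], 'orientation': [1.111, 1.19, -1.251], 'ft_force': [-0.006, 0.045, -5.425], 'width': 37.504, 'qpos': [-0.621, 0.39, 1.938, -0.12, 0.798, -0.567]}
M [[-0.035, 0.999, 0.031], [-0.081, 0.028, -0.996], [-0.996, -0.037, 0.079]]
tool delta [ -29.2   40.5 -160.7]
```

The weight is held (−5 N). Continuing the turn.

Call:
carry_out --pt "0 0.012 0 0 10.5 0" --pt "0 0.012 0 0 10.5 0" --pt "0 0.012 0 0 10.5 0" --pt "0 0 0 0 10.5 0" --pt "0 0 0 0 10.5 0" --pt "0 0 0 0 10.5 0" --pt "0 0 0 0 0 0"

```text
t: 22.22
ee_pos: [439.6, -306.0, 121.8]
orientation: [1.887, 1.998, -0.619]
ft_force: [-0.4, 0.6, -4.5]
width: 37.5
```

```bash
python3 - <<'E'
from h import *
to([450,-143,80])
E
```

```text
{'t': 22.225, 'ee_pos': [439.608, -306.026, 121.808], 'orientation': [1.887, 1.998, -0.619], 'ft_force': [-0.368, 0.584, -4.521], 'width': 37.523, 'qpos': [-0.906, 0.883, 1.444, 0.497, 1.742, -1.05]}
M [[-0.074, 0.995, -0.061], [0.855, 0.032, -0.517], [-0.513, -0.09, -0.854]]
tool delta [160.1  19.3 -49.2]
```

Call:
carry_out --pt "0.04 0.005 -0.012 -4.4 3.1 2.3" --pt "0.04 0.005 -0.012 0 0 0" --pt "0.04 0.005 -0.012 0 0 0" --pt "0.04 0.005 -0.012 0 0 0" --pt "0 0 0 0 0 0"

```text
t: 22.85
ee_pos: [448.0, -134.4, 81.0]
orientation: [1.878, 1.984, -0.53]
ft_force: [-0.1, -0.6, -4.7]
width: 37.6
```

```bash
cat >> h.py <<'E'
WT=np.array([-.467,-.003,-.883])
def up():
    M=R.from_rotvec(ctrl.get_obs()['orientation']).as_matrix(); w=M@WT; w/=np.linalg.norm(w); print('w',w.round(3),'fix deg',np.degrees(M.T@np.cross(w,[0,0,1])).round(2))
E
python3 - <<'E'
from h import *
to([450,-143,35]); up()
E
```

```text
{'t': 22.85, 'ee_pos': [447.957, -134.436, 81.023], 'orientation': [1.878, 1.984, -0.53], 'ft_force': [-0.055, -0.64, -4.705], 'width': 37.626, 'qpos': [-0.733, 0.844, 1.733, 0.655, 1.48, -1.156]}
M [[-0.054, 0.999, 0.002], [0.865, 0.048, -0.5], [-0.499, -0.026, -0.866]]
tool delta [15.4  2.8 44.2]
w [0.021 0.037 0.999] fix deg [-1.16  2.06  0.61]
```

Call:
carry_out --pt "0.005 0.001 0.015 -1.1 2 0.6" --pt "0.005 0.001 0.015 0 0 0" --pt "0.005 0.001 0.013 0 0 0" --pt "0 0 0 0 0 0"

```text
t: 23.35
ee_pos: [450.9, -142.7, 35.2]
orientation: [1.879, 1.991, -0.494]
ft_force: [0.2, 0.8, -4.7]
width: 37.7
```

```bash
python3 - <<'E'
from h import *
to([450,-143,24]); up()
E
```

```text
{'t': 23.35, 'ee_pos': [450.891, -142.734, 35.167], 'orientation': [1.879, 1.991, -0.494], 'ft_force': [0.169, 0.754, -4.721], 'width': 37.728, 'qpos': [-0.743, 0.937, 1.693, 0.658, 1.457, -1.212]}
M [[-0.053, 0.998, 0.02], [0.873, 0.055, -0.484], [-0.484, -0.008, -0.875]]
tool delta [ 5.2 -0.8  9.9]
w [0.004 0.019 1.   ] fix deg [-0.27  1.09  0.14]
```

Call:
carry_out --pt "0.0025 0 0.0045 0 1 0" --pt "0.0015 0 0.0025 0 0 0" --pt "0 0 0 0 0 0"

```text
t: 23.72
ee_pos: [450.9, -143.1, 26.9]
orientation: [1.89, 2.002, -0.48]
ft_force: [-0.6, 0.3, -5.0]
width: 37.6
```

Call:
carry_out --pt "0.001 0 0.0018 0 0 0" --pt "0 0 0 0 0 0"

```text
t: 23.98
ee_pos: [451.0, -143.2, 24.9]
orientation: [1.89, 2.001, -0.48]
ft_force: [0.6, -0.8, -5.0]
width: 37.6
```

Call:
carry_out --pt "0.001 0 0.0018 0 0 0"

```text
t: 24.1
ee_pos: [451.1, -143.3, 23.0]
orientation: [1.89, 2.001, -0.48]
ft_force: [-0.3, -2.5, 0.5]
width: 37.6
```

Contact came at the predicted height. Settle, release, and back off along the tool axis.

Call:
carry_out --pt "0.0003 0 0.0006 0 0 0" --pt "0 0 0 0 0 0" --pt "0 0 0 0 0 0"

```text
t: 24.48
ee_pos: [451.1, -143.3, 23.0]
orientation: [1.891, 2.001, -0.479]
ft_force: [-0.2, -0.5, -2.3]
width: 37.4
```

Call:
carry_out --pt "0 0 0 0 0 0" --pt "0 0 0 0 0 0" --pt "0 0 0 0 0 0" --pt "0 0 0 0 0 0" --pt "0 0 0 0 0 0" --grip 0

```text
t: 25.1
ee_pos: [451.2, -142.8, 24.0]
orientation: [1.892, 2.002, -0.476]
ft_force: [-0.8, 0.5, 0.0]
width: 84.0
```

Call:
carry_out --pt "-0.03 0 0 0 0 0" --pt "-0.045 0 0 0 0 0" --pt "-0.045 0 0 0 -5 0" --pt "0 0 -0.03 0 -10 0" --pt "0 0 -0.03 0 -10 0" --pt "0 0 0 0 -10 0" --pt "0 0 0 0 -10 0" --pt "0 0 0 0 0 0"

```text
t: 26.1
ee_pos: [456.5, -215.5, 130.1]
orientation: [1.365, 1.444, -1.035]
ft_force: [0.8, -0.6, -0.8]
width: 88.0
```

```bash
python3 - <<'E'
from h import *
to([449.5,-160,130]); d=snap('top'); e=snap('wrist')
cv2.imwrite('pics/m5.png',np.hstack([cv2.resize(e['pixels'],(400,300)),cv2.resize(d['pixels'][170:275,250:390],(400,300),interpolation=cv2.INTER_CUBIC)]))
E
```

```text
{'t': 26.1, 'ee_pos': [456.482, -215.493, 130.091], 'orientation': [1.365, 1.444, -1.035], 'ft_force': [0.787, -0.641, -0.847], 'width': 88.006, 'qpos': [-0.598, 0.462, 1.863, 0.258, 1.007, -0.81]}
M [[-0.019, 0.999, 0.05], [0.274, 0.053, -0.96], [-0.961, -0.005, -0.275]]
tool delta [ 15.4  -4.  -53.6]
```

View pics/m5.png

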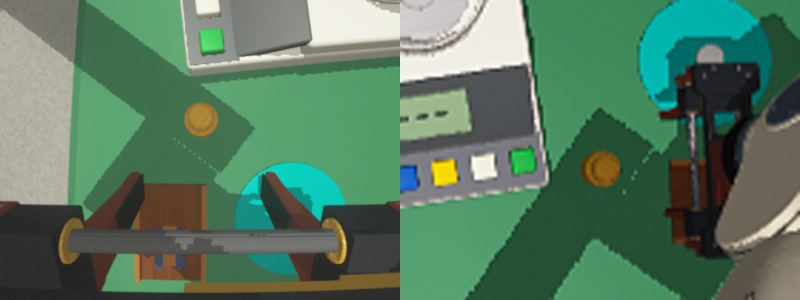

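The weight stands upright on the mat (wrist panel (201,119)), near the expected (452,−160). Go vertical above it.

Call:
carry_out --pt "0 -0.004 -0.018 0 -8 0" --pt "0 0 -0.018 0 -7.9 0" --pt "0 0 -0.018 0 0 0" --pt "0 0 0 0 0 0"

```text
t: 26.7
ee_pos: [449.9, -167.3, 133.1]
orientation: [1.175, 1.241, -1.185]
ft_force: [0.6, 0.8, 0.2]
width: 88.1
```

```bash
python3 - <<'E'
from h import *
d=snap('wrist'); hsv=cv2.cvtColor(d['pixels'],cv2.COLOR_BGR2HSV).astype(int)
to([452,-160,110]); p=proj(d,[[452,-160,72],[452,-160,35]]); print(p)
m=((hsv[...,0]>16)&(hsv[...,0]<32)&(hsv[...,1]>150)&(hsv[...,2]>60)).astype(np.uint8)
n,l,s,c=cv2.connectedComponentsWithStats(m)
for i in range(1,n):
    if s[i,4]>300: print(s[i],c[i].round(1))
d=snap('top'); hsv=cv2.cvtColor(d['pixels'],cv2.COLOR_BGR2HSV).astype(int)
# pan ring: bright circle detection
g=cv2.GaussianBlur(cv2.cvtColor(d['pixels'],cv2.COLOR_BGR2GRAY),(3,3),0)[125:200,215:300]
C=cv2.HoughCircles(cv2.resize(g,None,fx=4,fy=4,interpolation=cv2.INTER_CUBIC),cv2.HOUGH_GRADIENT,1,400,param1=100,param2=20,minRadius=60,maxRadius=115)
if C is not None:
    u,v,r=C[0,0]; u=u/4+215-.375;v=v/4+125-.375;r/=4
    for z in (80,137): q=onz(d,(u,v),z); print('circ',u,v,z,q.round(1),'dia',2*np.linalg.norm(onz(d,(u+r,v),z)-q))
E
```

```text
{'t': 26.75, 'ee_pos': [450.062, -167.984, 133.108], 'orientation': [1.175, 1.241, -1.185], 'ft_force': [0.73, 0.32, 0.433], 'width': 87.608, 'qpos': [-0.381, 0.355, 2.0, -0.002, 0.799, -0.422]}
M [[-0.012, 0.999, 0.042], [0.003, 0.042, -0.999], [-1.0, -0.012, -0.004]]
tool delta [23.1  2.6 -7.8]
[[262.12267313 194.44227975]
 [262.20916495 181.81873818]]
[ 242  153   43   54 1730] [262.6 179.9]
[ 76 280  31  58 639] [ 85.9 311.6]
[418 282  25  55 516] [434.  315.8]
[ 236  350  276   24 3123] [397.7 363.7]
circ 259.25 161.75 80 [647.3  30.3  80. ] dia 135.1258050144859
circ 259.25 161.75 137 [638.5  30.5 137. ] dia 129.67917422325593
```

Call:
carry_out --pt "0.02 0.0025 -0.008 0 0 0" --pt "0.03 0 0 0 0 0" --pt "0.02 0 0 0 0 0" --pt "0 0 0 0 0 0"

```text
t: 27.3
ee_pos: [452.9, -165.7, 60.2]
orientation: [1.182, 1.238, -1.191]
ft_force: [-0.2, -0.0, 0.1]
width: 87.4
```

```bash
python3 - <<'E'
from h import *
to([452,-160,20])
E
```

```text
{'t': 27.3, 'ee_pos': [452.941, -165.745, 60.152], 'orientation': [1.182, 1.238, -1.191], 'ft_force': [-0.185, -0.046, 0.082], 'width': 87.43, 'qpos': [-0.375, 0.492, 2.026, -0.0, 0.637, -0.409]}
M [[-0.013, 0.999, 0.033], [0.005, 0.034, -0.999], [-1.0, -0.013, -0.005]]
tool delta [40.2 -0.2 -5.6]
```

Call:
carry_out --pt "0.015 0 -0.005 0 -0.3 0.7" --pt "0.015 0 0 0 0 0" --pt "0.01 0 -0.001 0 0 0" --pt "0 0 0 0 0 0"

```text
t: 27.8
ee_pos: [454.5, -163.0, 19.8]
orientation: [1.188, 1.222, -1.186]
ft_force: [-0.1, -1.2, 0.4]
width: 87.8
```

Call:
carry_out --pt "0 0 0 0 0 0" --pt "0 0 0 0 0 0" --pt "0 0 0 0 0 0" --pt "0 0 0 0 0 0" --pt "0 0 0 0 0 0" --pt "0 0 0 0 0 0" --grip 1

```text
t: 28.55
ee_pos: [453.8, -162.9, 21.0]
orientation: [1.187, 1.223, -1.187]
ft_force: [-2.6, -0.7, 1.6]
width: 37.6
```

```bash
python3 - <<'E'
from h import *
to([452,-160,20])
E
```

```text
{'t': 28.55, 'ee_pos': [453.829, -162.928, 20.958], 'orientation': [1.187, 1.223, -1.187], 'ft_force': [-2.617, -0.68, 1.587], 'width': 37.597, 'qpos': [-0.369, 0.566, 2.042, 0.0, 0.533, -0.4]}
M [[0.0, 1.0, 0.03], [-0.0, 0.03, -1.0], [-1.0, 0.0, 0.0]]
tool delta [ 1.  -1.7 -3. ]
```

Call:
carry_out --pt "-0.015 0 0 0 0 0" --pt "-0.045 0 0 0 0 0" --pt "-0.055 0 0 0 0 0" --pt "-0.055 0 0 0 0 0" --pt "0 0.03 -0.03 0 0 0" --pt "0 0.04 -0.042 0 0 0" --pt "0 0.04 -0.042 0 0 0" --pt "0 0.04 -0.042 0 0 0"

```text
t: 29.55
ee_pos: [601.5, -0.6, 202.4]
orientation: [1.195, 1.216, -1.188]
ft_force: [-0.4, -1.0, -5.1]
width: 37.1
```

Call:
carry_out --pt "0 0.03 -0.03 0 0 0" --pt "0 0 0 0 0 0" --pt "0 0 0 0 0 0"

```text
t: 29.92
ee_pos: [632.5, 34.9, 203.4]
orientation: [1.192, 1.218, -1.184]
ft_force: [0.2, -0.7, -4.0]
width: 37.5
```

```bash
python3 - <<'E'
from h import *
to([637.5,39.5,185])
E
```

```text
{'t': 29.925, 'ee_pos': [632.486, 34.925, 203.351], 'orientation': [1.192, 1.218, -1.184], 'ft_force': [0.197, -0.731, -4.028], 'width': 37.467, 'qpos': [0.036, 0.454, 1.63, 0.0, 1.052, 0.008]}
M [[0.006, 1.0, 0.028], [0.001, 0.028, -1.0], [-1.0, 0.006, -0.0]]
tool delta [18.4  5.  -4.4]
```

Call:
carry_out --pt "0 0.005 -0.0045 0 0 0" --pt "0 0 0 0 0 0" --pt "0.03 0 0 0 0 0" --pt "0.03 0 0 0 0 0" --pt "0.015 0 0 0 0 0" --pt "0 0 0 0 0 0"

```text
t: 30.68
ee_pos: [636.9, 36.0, 128.5]
orientation: [1.196, 1.215, -1.187]
ft_force: [0.6, -0.6, -5.1]
width: 36.9
```

```bash
python3 - <<'E'
from h import *
to([637.5,39.5,103])
E
```

```text
{'t': 30.675, 'ee_pos': [636.888, 36.015, 128.468], 'orientation': [1.196, 1.215, -1.187], 'ft_force': [0.557, -0.559, -5.097], 'width': 36.927, 'qpos': [0.038, 0.552, 1.666, -0.0, 0.917, 0.015]}
M [[0.007, 1.0, 0.023], [0.0, 0.023, -1.0], [-1.0, 0.007, -0.0]]
tool delta [25.5  0.5 -3.5]
```

Call:
carry_out --pt "0.01 0.0005 -0.0035 0 0 -0.4" --pt "0.008 0 0 0 0 0" --pt "0.003 0 -0.001 0 0 0" --pt "0 0 0 0 0 0"

```text
t: 31.18
ee_pos: [639.2, 40.9, 108.6]
orientation: [1.194, 1.217, -1.189]
ft_force: [-0.2, 0.4, -4.7]
width: 37.4
```

Call:
carry_out --pt "0.002 0 0 0 0 0" --pt "0 0 0 0 0 0"

```text
t: 31.42
ee_pos: [639.5, 40.9, 107.0]
orientation: [1.195, 1.217, -1.189]
ft_force: [-0.0, 0.1, -5.0]
width: 37.4
```

Call:
carry_out --pt "0.0015 0 0 0 0 0"

```text
t: 31.55
ee_pos: [639.8, 40.9, 105.7]
orientation: [1.195, 1.216, -1.188]
ft_force: [-0.1, -0.8, -4.4]
width: 37.7
```

Call:
carry_out --pt "0.0015 -0.002 0.001 0 0 0" --pt "0.001 0 0 0 0 0"

```text
t: 31.8
ee_pos: [637.6, 39.7, 103.1]
orientation: [1.195, 1.216, -1.188]
ft_force: [-0.4, 0.1, -4.9]
width: 37.3
```

Call:
carry_out --pt "0.001 0 0 0 0 0" --pt "0 0 0 0 0 0"

```text
t: 32.05
ee_pos: [637.5, 39.7, 101.9]
orientation: [1.195, 1.216, -1.188]
ft_force: [0.0, 0.0, -4.9]
width: 37.2
```

Call:
carry_out --pt "0.001 0 0 0 0 0"

```text
t: 32.17
ee_pos: [637.6, 39.7, 101.0]
orientation: [1.195, 1.216, -1.188]
ft_force: [0.4, -0.2, 2.9]
width: 37.9
```

Contact at z 101, as predicted. Partial opening inside the guard, then straight up.

Call:
carry_out --pt "0 0 0 0 0 0" --pt "0 0 0 0 0 0" --pt "0 0 0 0 0 0" --pt "0 0 0 0 0 0" --pt "0 0 0 0 0 0" --grip 0.32

```text
t: 32.8
ee_pos: [639.7, 39.8, 103.1]
orientation: [1.197, 1.213, -1.185]
ft_force: [-0.6, 1.1, 0.6]
width: 59.9
```

Call:
carry_out --pt "-0.01 0 0 0 0 0" --pt "-0.02 0 0 0 0 0" --pt "-0.03 0 0 0 0 0" --pt "-0.03 0 0 0 0 0" --pt "0 0 0 0 0 0"

```text
t: 33.42
ee_pos: [639.8, 39.8, 200.8]
orientation: [1.199, 1.21, -1.182]
ft_force: [1.0, 0.2, -0.0]
width: 59.7
```

```bash
python3 - <<'E'
from h import *
to([459.5,-72,110])
E
```

```text
{'t': 33.425, 'ee_pos': [639.753, 39.805, 200.788], 'orientation': [1.199, 1.21, -1.182], 'ft_force': [1.0, 0.167, -0.047], 'width': 59.749, 'qpos': [0.044, 0.464, 1.619, 0.0, 1.045, 0.021]}
M [[0.013, 1.0, 0.023], [0.001, 0.023, -1.0], [-1.0, 0.013, -0.0]]
tool delta [  88.3 -184.   107.7]
```

Call:
carry_out --pt "0 -0.037 0.0215 0 0 0" --pt "0 -0.037 0.0215 0 0 0" --pt "0 -0.037 0.0215 0 0 0" --pt "0.03 -0.037 0.0215 0 0 0" --pt "0.03 -0.036 0.0215 0 0 -0.7" --pt "0.03 0 0 0 0 0" --pt "0.02 0 0 0 0 0" --pt "0 0 0 0 0 0" --grip 1

```text
t: 34.42
ee_pos: [451.9, -74.5, 85.5]
orientation: [1.194, 1.219, -1.19]
ft_force: [-0.2, 0.3, 1.0]
width: 1.0
```

```bash
python3 - <<'E'
from h import *
to([459.5,-72,60])
E
```

```text
{'t': 34.425, 'ee_pos': [451.904, -74.504, 85.454], 'orientation': [1.194, 1.219, -1.19], 'ft_force': [-0.177, 0.294, 1.027], 'width': 0.988, 'qpos': [-0.19, 0.413, 2.08, 0.002, 0.647, -0.215]}
M [[0.002, 1.0, 0.023], [0.001, 0.023, -1.0], [-1.0, 0.002, -0.001]]
tool delta [25.5  7.6 -2.3]
```

Call:
carry_out --pt "0.01 0.006 -0.002 0 0 0" --pt "0.01 0 0 0 0 0" --pt "0 0 0 0 0 0"

```text
t: 34.8
ee_pos: [459.8, -72.1, 65.6]
orientation: [1.194, 1.217, -1.188]
ft_force: [-0.3, -0.1, -0.0]
width: 0.5
```

```bash
python3 - <<'E'
from h import *
to([459,-72,55]); d=snap('wrist'); e=snap('top')
cv2.imwrite('pics/m6.png',np.hstack([cv2.resize(d['pixels'],(400,300)),cv2.resize(e['pixels'][120:240,130:290],(400,300),interpolation=cv2.INTER_CUBIC)]))
E
```

```text
{'t': 34.8, 'ee_pos': [459.77, -72.121, 65.558], 'orientation': [1.194, 1.217, -1.188], 'ft_force': [-0.343, -0.093, -0.025], 'width': 0.536, 'qpos': [-0.182, 0.459, 2.073, 0.002, 0.605, -0.207]}
M [[0.005, 1.0, 0.024], [0.0, 0.024, -1.0], [-1.0, 0.005, -0.0]]
tool delta [10.6 -0.8 -0.1]
```

View pics/m6.png

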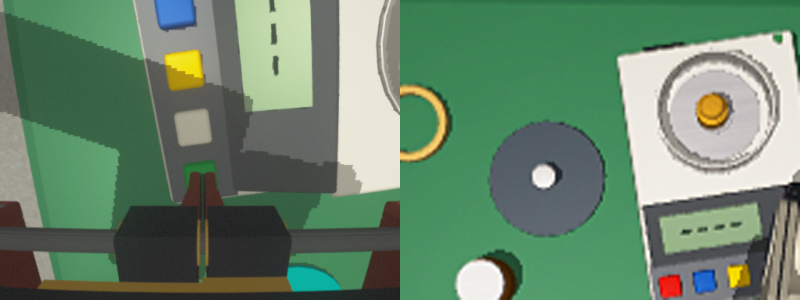

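The weight stands upright in the middle of the pan (right panel (712,110)). The closed fingers are over the green key (left panel (203,175)). Press it.

Call:
carry_out --pt "0.006 0 0 0 0 0" --pt "0.004 0 0 0 0 0" --pt "0 0 0 0 0 0"

```text
t: 35.28
ee_pos: [460.6, -72.3, 56.0]
orientation: [1.195, 1.215, -1.187]
ft_force: [0.4, 0.1, 0.3]
width: 0.2
```

Call:
carry_out --pt "0.003 0 0 0 0 0" --pt "0.003 0 0 0 0 0"

```text
t: 35.52
ee_pos: [460.8, -72.4, 50.2]
orientation: [1.195, 1.215, -1.187]
ft_force: [-1.9, 1.1, 13.3]
width: 0.5
```

Call:
carry_out --pt "0.001 0 0 0 0 0"

```text
t: 35.65
ee_pos: [460.8, -72.4, 49.9]
orientation: [1.195, 1.215, -1.187]
ft_force: [-5.5, 1.5, 26.5]
width: 0.8
```

Call:
carry_out --pt "-0.012 0 0 0 0 0" --pt "-0.03 0 0 0 0 0" --pt "-0.04 0 0 0 0 0" --pt "-0.04 0 0 0 0 0" --pt "0 0 0 0 0 0" --pt "0 0 0 0 0 0"

```text
t: 36.4
ee_pos: [459.4, -72.3, 175.0]
orientation: [1.195, 1.215, -1.187]
ft_force: [-1.3, -0.3, -0.4]
width: 0.5
```

```bash
python3 - <<'E'
from h import *
st(); d=snap('top'); hsv=cv2.cvtColor(d['pixels'],cv2.COLOR_BGR2HSV).astype(int)
m=np.zeros(hsv.shape[:2],np.uint8); m[135:190,232:295]=((hsv[...,0]>14)&(hsv[...,0]<32)&(hsv[...,1]>150))[135:190,232:295]
ct=max(cv2.findContours(m,0,2)[0],key=cv2.contourArea); c,r=cv2.minEnclosingCircle(ct); print(c,r,'weight',onz(d,c,130).round(1),onz(d,c,152).round(1), 'expected px',proj(d,[[637.5,41,152],[637.5,41,126]]))
ctrl.close_job()
E
```

```text
{'t': 36.4, 'ee_pos': [459.412, -72.33, 174.991], 'orientation': [1.195, 1.215, -1.187], 'ft_force': [-1.289, -0.262, -0.382], 'width': 0.454, 'qpos': [-0.182, 0.256, 2.017, 0.001, 0.862, -0.207]}
(254.13636779785156, 163.68182373046875) 6.737493991851807 weight [633.7  45.2 130. ] [630.4  45.1 152. ] expected px [[255.59410659 161.23443044]
 [255.6164471  162.61848592]]
the job is handed in; nothing more can be done
```

The calibration sequence is done and the job is handed in, at 36.4 s of the 72 s allowed.

- **Lid:** I lifted it off by the knob and laid it flat, knob up, on clear mat left of the scale. A last push to confirm contact pressed it onto the bench with a reading of about 42 N, harder than "gently" called for. That push went through the fingertips with the lid already resting on the bench.
- **Blue and yellow keys:** I pressed each to its stop on its own, with the pan empty. The wrist force peaked at about 37 N on blue and 30 N on yellow.
- **Weight:** A wrist joint limit ruled out placing it on the pan in one go. I stood it on free mat first, regripped it from above, and then set it on the pan, touching down at about 3 N.
- **Green key:** I pressed it to its stop at about 27 N and let it come back up, and the arm backed clear.

**Last checks:**
- The picture taken just before the green key showed the weight upright in the middle of the pan and the lid flat.
- My final numeric check from the top camera put the weight about 5 mm off the pan centre, where the arm's own readings said 1 to 2 mm. The camera figure came from a coarse colour mask.
- A circle fit on the pan itself disagreed by about 10 mm. I set that fit aside in favour of the lid and key positions.
- I did not re-measure the bystanders. The parts of the bench I could see showed nothing moved.

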